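# Draw the prop wedge out and lower the jig plate

### The job

The hinged jig plate on the grey base is propped up at the front by a wooden wedge. Work that wedge straight back out from under the plate by its thick end, in small tugs so that the plate comes down on it little by little until it lies flat (do not raise the plate any higher), then lay the wedge flat on its underside in the empty black tray. Leave the spare wedge on the paper sheet where it is.

Things in the scene. Friction and masses are not known exactly. Their poses are not given: they have to be found in the camera images.
- wedge: Beech wedge propping the plate, lying flat on the base: 135 x 36 mm; thick end a flat-topped block 35 mm long, 34 mm high (middle at x = -50 mm), then sloping to 4 mm at the tip; 80 g. Origin: centre of underside; x along it to the tip, z up. Tip end 60 mm under the plate's front edge, thick end towards the robot, clear above. Pull 5 to 20 N along its -x; free after about 65 mm.
- tray: Empty open tray of black plastic, fixed, left or right of the base: 220 mm long (its x), 160 mm wide (its y), 25 mm high over all, walls and floor 5 mm thick. Origin: centre of its underside, on the work surface; z up.
- spare_wedge: Second beech wedge, same shape, size and frame, lying loose on a sheet of paper on the other side of the base from the tray, beside two upright steel pins 90 and 70 mm high. It props nothing; leave it alone.
- plate_edge (a point): Point at the middle of the lower front edge of the aluminium plate (180 wide, 200 mm back to its hinge, 18 thick, 2 kg), hinged at the far side of a grey base 340 x 180 x 12 mm that reaches 120 mm in front of it. Height above the work surface: about 34 mm at the start, 12 mm when flat on the base. The plate sinks by its weight as the wedge is drawn back; nothing on it stands over 60 mm high.

How it is judged:
On the way, in this order (a step that is already met when the one before it is completed fails the run):
1. the wedge has been drawn part of the way back and the plate, partly lowered, still rests on it (its front edge 16 to 30 mm high) (height (world z) of plate_edge between 0.016 and 0.03 m and distance of wedge from where it was at the start of the episode above 0.012 m), for 0.2 s.
2. the wedge is out and the plate lies flat (front edge below 14.5 mm) (height (world z) of plate_edge below 0.0145 m and distance of wedge from where it was at the start of the episode above 0.045 m), for 0.2 s.
At the end, for the whole second after the job is handed in: Plate flat (front edge below 14.5 mm); wedge at rest on its underside on the tray's floor (origin within 90 mm along and 60 mm across of the tray's centre, under 10 mm above its underside, tilt under 0.1 rad); spare wedge within 20 mm of its place (height (world z) of plate_edge below 0.0145 m and x of wedge in the frame of tray between -0.09 and 0.09 m and y of wedge in the frame of tray between -0.06 and 0.06 m and z of wedge in the frame of tray below 0.01 m and angle between wedge's own z axis and vertical below 0.1 rad and linear speed of wedge below 0.02 m/s and distance of spare_wedge from where it was at the start of the episode below 0.02 m); the robot touches nothing.
It fails at once if the plate is raised above its starting tilt (front edge over 42 mm high) (height (world z) of plate_edge above 0.042 m).
It fails at once if the spare wedge is moved by more than 20 mm (distance of spare_wedge from where it was at the start of the episode above 0.02 m).
It also fails if it takes over 48 s, if anything falls off the work surface, if the arm or the gripper's body presses on something with over 40 N, if the wrist force passes 120 N, or if a joint passes its speed limit or range.

### The arm

A 7-joint arm with a two-finger parallel gripper is mounted at the origin on the work surface. World frame = base frame: x ahead of the robot, y to its left, z up, the work surface at z = 0. Lengths are in m, angles in rad, forces in N, time in s.
With the tool pointing down it reaches from about 0.425 to 0.875 m from the base axis. Payload 8.4 kg.
Tool frame: the origin (TCP) lies on the centre line of the jaws, within the pads' length; the fingertips stand 19 mm ahead of it and the grasp point (between the pads) is the TCP; z points along the fingers, y is the line along which they close (so a half turn about z gives the same grasp; the last joint's range is limited). The gripper opens to 87 mm and grips with 3 to 60 N. Pads are 19 mm wide; open, the fingers measure 117 mm over their backs; the gripper's body (75 mm by 190 mm) begins 51 mm behind the grasp point.
Start: joints at [1.214, 0.333, 0.04, 1.465, -0.013, 1.343, -0.059], TCP at [0.166, -0.628, 0.242] pointing down, gripper open.
Joint ranges: [-2.58, 2.58], [-0.38, 2.09], [-1.3, 1.39], [0.25, 2.4], [-1.5, 4.64], [0.08, 2.09], [-2.65, 2.65]. Speed limits (rad/s): [2.22, 2.22, 2.79, 2.79, 3.14, 3.14, 3.14].

### API

Orientations are given as a rotation vector (axis times angle).
In Python, from cell import robot gives the robot as it stands. Calls block until the motion is done:
- robot.move_pose(position, orientation): joint-space move of the TCP to a pose.
- robot.movel(position, rot=None, feed=0.15, until_force=None): straight line of the TCP; rot=None keeps the orientation; feed is the mean speed in m/s. With until_force (N) it stops when the force on the tool has changed by that much, and returns True; else False.
- robot.goto_joints(angles): joint-space move.
- robot.set_gripper(opening, grasp_force=None): opening from 0.0 (shut) to 1.0 (fully open); grasp_force is the grip in N (None keeps the last); returns when the fingers have stopped.
- robot.pause(seconds).
- robot.solve_ik(position, orientation): joint angles nearest the present ones, or None.
- robot.read_state(): the state.
- robot.capture(name): name is "scene" or "top"; returns the picture (480x640x3 uint8, red, green, blue); there is no depth.
- robot.camera_model(name): a dict with "vertical_fov" (degrees; the focal length in pixels is half the picture's height over the tangent of half this angle, whatever the lens; pixels are square), "cx", "cy" (the principal point, pixels), "world_from_camera" (4x4, takes a point from camera to world coordinates). Camera axes: x right, y up, looking along -z (the intrinsics and any distortion apply to the point x, -y, -z); pixel columns grow to the right and rows downward; lengths in m; the calibration is good to about 2 mm. A picture is of the moment at which its call begins. camera_model takes no time and is no camera call.
A pose or a line that the arm cannot do raises robot.MotionError and nothing moves.
- robot.close_job(): hands the job in; it is judged then, once.
The state is a dict: "time": time; "joints": joint angles; "qvel": joint speeds; "tau": joint torques, N m; "tcp_pos": TCP position; "orientation": TCP orientation; "ft_force": force on the tool from outside, world axes, zero at the start; "wrist_torque": the same for the moment, N m; "width": opening from 0.0 (shut) to 1.0 (fully open); "finger_force": force on a finger pad.
Only numpy, scipy, OpenCV 4.12 (cv2) and the standard library are available. Lean on these libraries where they do the work, as an engineer would, in place of code of your own. Each camera call takes 0.05 s, during which the arm holds its last target. There are 200 camera calls.

## Working session

There is one attempt and no reset: what is moved stays moved. The work goes in short steps, each a Python script; the robot and the scene stay as the last script left them, time stands still between calls to the robot, and variables do not carry over. Pictures are saved under pics/ and viewed, at most 10 in all, crops included, and the job is handed in when it is done.

```bash
mkdir -p pics; ls; python3 - <<'E'
from cell import robot
import cv2
for n in("scene","top"):
    cv2.imwrite(f"pics/{n}0.png",robot.capture(n)[:,:,::-1]); print(robot.camera_model(n))
s=robot.read_state(); print(s)
E
```

```text
pics
{'vertical_fov': 44.99348926821181, 'cx': 311.7532169707625, 'cy': 235.53508756326943, 'world_from_camera': array([[-0.01496099, -0.63365932,  0.77346754,  1.31437172],
       [ 0.9997787 , -0.02092173,  0.00219845,  0.01471511],
       [ 0.01478921,  0.77332926,  0.6338321 ,  0.67218306],
       [ 0.        ,  0.        ,  0.        ,  1.        ]])}
{'vertical_fov': 55.146696184075765, 'cx': 319.20383658644795, 'cy': 243.55206660006954, 'world_from_camera': array([[ 0.01061559,  0.98841926, -0.15137592,  0.43241579],
       [-0.99970214,  0.00716372, -0.02333048,  0.00474556],
       [-0.02197588,  0.1515785 ,  0.9882009 ,  0.81488377],
       [ 0.        ,  0.        ,  0.        ,  1.        ]])}
{'time': 0.1, 'joints': array([ 1.21380559,  0.33381967,  0.03989424,  1.46616028, -0.01340742,
        1.34330604, -0.05851753]), 'qvel': array([-8.88422906e-04, -2.08324982e-03,  1.63742065e-03, -1.69429965e-03,
       -1.70407526e-03,  3.00271324e-04,  5.67317557e-05]), 'tau': array([ 5.10972779e-03, -6.57809401e+01,  1.34037338e+00, -4.04711223e+01,
       -5.96558140e-02,  4.07827576e-02,  1.04137112e-04]), 'tcp_pos': array([ 0.1655823 , -0.62815345,  0.24077282]), 'orientation': array([-3.11415396e+00, -4.03551873e-01,  4.34056191e-04]), 'ft_force': array([0.40339277, 0.28829115, 0.21773491]), 'wrist_torque': array([-0.00663539,  0.01377681,  0.02218719]), 'finger_force': 0.0, 'width': 0.9979053472402518}
```

View pics/top0.png

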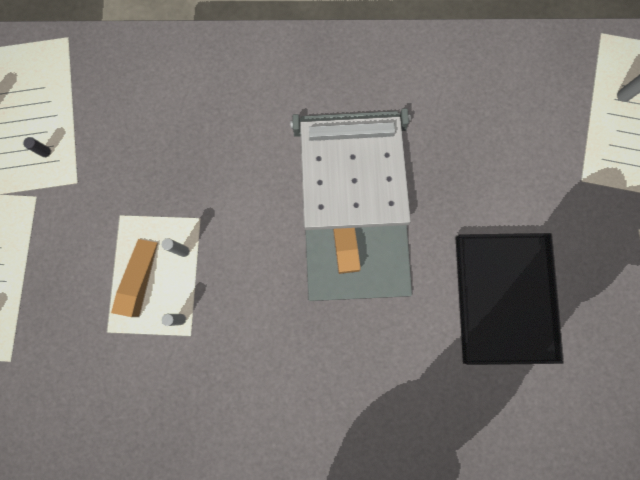

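View pics/scene0.png

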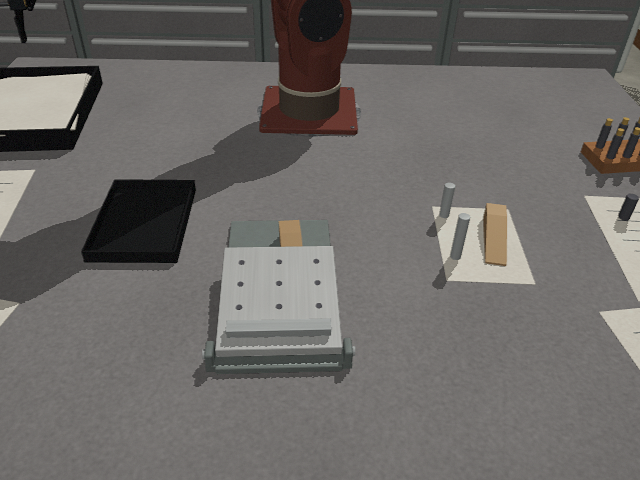

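Top view: the wedge's thick block is at about (347,250), with the plate front edge at row ~225. The tray spans (457–562, 234–363), the spare wedge is at (135,278), and the pins are at (175,247) and (174,320). I'll enlarge the wedge next.

```bash
cat > h.py <<'E'
import numpy as np, cv2
from cell import robot
def px(n,u,v,z):
    m=robot.camera_model(n);T=m["world_from_camera"];f=240/np.tan(np.radians(m["vertical_fov"]/2))
    d=T[:3,:3]@np.array([(u-m["cx"])/f,-(v-m["cy"])/f,-1]);o=T[:3,3]
    return o+d*(z-o[2])/d[2]
E
python3 - <<'E'
from h import *
a=cv2.imread("pics/top0.png")[210:310,290:420];b=cv2.imread("pics/scene0.png")[210:270,215:345]
cv2.imwrite("pics/c.png",cv2.resize(a,None,fx=6,fy=6,interpolation=cv2.INTER_CUBIC))
cv2.imwrite("pics/d.png",cv2.resize(b,None,fx=6,fy=6,interpolation=cv2.INTER_CUBIC))
p=lambda *a:print(a,np.round(px(*a),4))
for u,v in[(457,235),(550,234),(562,362),(464,363)]:p("top",u,v,.025)
for u,v in[(307,299),(410,295)]:p("top",u,v,.012)
for u,v in[(306,228),(409,222)]:p("top",u,v,.034)
for u,v in[(117,182),(195,181),(178,262),(84,262)]:p("scene",u,v,.025)
E
```

```text
('top', 457, 235, 0.025) [ 0.5701 -0.2152  0.025 ]
('top', 550, 234, 0.025) [ 0.573  -0.3747  0.025 ]
('top', 562, 362, 0.025) [ 0.3581 -0.3805  0.025 ]
('top', 464, 363, 0.025) [ 0.3544 -0.2193  0.025 ]
('top', 307, 299, 0.012) [0.4578 0.0439 0.012 ]
('top', 410, 295, 0.012) [ 0.4665 -0.1344  0.012 ]
('top', 306, 228, 0.034) [0.5791 0.0463 0.034 ]
('top', 409, 222, 0.034) [ 0.5908 -0.1313  0.034 ]
('scene', 117, 182, 0.025) [ 0.371  -0.3733  0.025 ]
('scene', 195, 181, 0.025) [ 0.3619 -0.2212  0.025 ]
('scene', 178, 262, 0.025) [ 0.6013 -0.2085  0.025 ]
('scene', 84, 262, 0.025) [ 0.6061 -0.3632  0.025 ]
```

View pics/c.png

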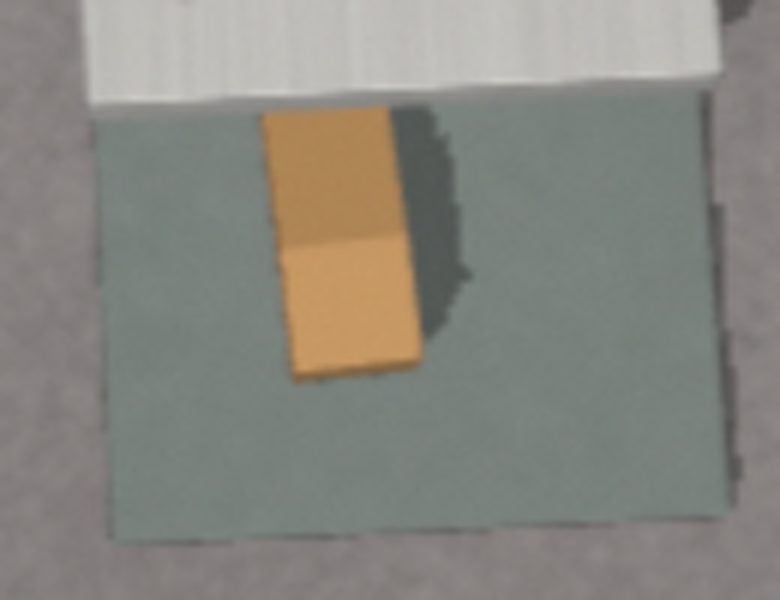

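View pics/d.png

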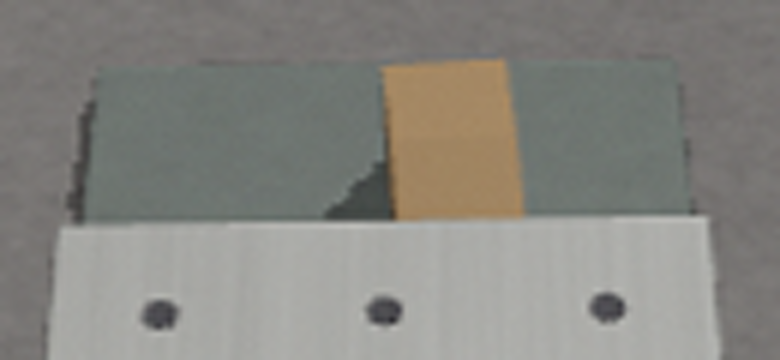

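Crop c (6x, offset (290,210)): block top corners at (291,374), (421,360), (409,235), (282,248), and the slope meets the plate at (263,113)–(389,105). Crop d (offset (215,210)): block far-end corners at (384,66) and (507,59), ridge at row ~138.

```bash
python3 - <<'E'
from h import *
T=lambda x,y,z:px("top",290+(x+.5)/6-.5,210+(y+.5)/6-.5,z)
S=lambda x,y,z:px("scene",215+(x+.5)/6-.5,210+(y+.5)/6-.5,z)
t=np.array([T(x,y,.046) for x,y in[(291,374),(421,360),(409,235),(282,248)]])
s=np.array([S(x,y,.046) for x,y in[(507,59),(384,66),(390,138),(516,137)]])
for q in(t,s):
    print(q.round(4),q.mean(0).round(4),np.linalg.norm(q-np.roll(q,-1,0),axis=1).round(4)); d=q[2:].mean(0)-q[:2].mean(0);print("yaw",np.degrees(np.arctan2(d[1],d[0])))
for z,c in((.012,[(112,541),(726,516)]),(.034,[(92,105),(718,78)])):
    q=[T(*k,z) for k in c];print(np.round(q,4));d=q[0]-q[1];print("base normal yaw",np.degrees(np.arctan2(-d[0],d[1])),np.linalg.norm(d))
l=T(263,113,.04)-T(291,374,.046);r=T(389,105,.04)-T(421,360,.046)
for d in(l,r):print("side yaw",np.degrees(np.arctan2(d[1],d[0])))
for z in(.046,.034):print(S(400,220,z),S(520,215,z))
# pins / spare
print(px("top",174,241,.09),px("top",172,318,.07),px("top",135,278,.02))
E
```

```text
[[ 0.5023 -0.0093  0.046 ]
 [ 0.5066 -0.0455  0.046 ]
 [ 0.5418 -0.0422  0.046 ]
 [ 0.5378 -0.0066  0.046 ]] [ 0.5221 -0.0259  0.046 ] [0.0365 0.0354 0.0359 0.0356]
yaw 4.815265945383454
[[ 0.5061 -0.0105  0.046 ]
 [ 0.5107 -0.0464  0.046 ]
 [ 0.5441 -0.0427  0.046 ]
 [ 0.5424 -0.0067  0.046 ]] [ 0.5258 -0.0266  0.046 ] [0.0362 0.0336 0.036  0.0365]
yaw 6.080666804081923
[[ 0.4566  0.0417  0.012 ]
 [ 0.4655 -0.1354  0.012 ]]
base normal yaw 2.8840332006620066 0.17729481998015587
[[ 0.5807  0.0482  0.034 ]
 [ 0.5897 -0.1317  0.034 ]]
base normal yaw 2.879735247426552 0.18013282746288045
side yaw 6.232242577049525
side yaw 6.616275888397723
[ 0.58005848 -0.0378151   0.046     ] [ 0.57683688 -0.00459623  0.046     ]
[ 0.56598631 -0.03882178  0.034     ] [ 0.56270296 -0.00496631  0.034     ]
[0.54591588 0.25554691 0.09      ] [0.42342945 0.25831667 0.07      ] [0.49101349 0.3444941  0.02      ]
```

The block centre agrees between views to about 4 mm, and its size checks out at 36 x 35 mm. I'll use (0.523, -0.026) with yaw ≈ 6.2°. Next I approach, grip and make the first tug.

```bash
cat >> h.py <<'E'
from scipy.spatial.transform import Rotation as R
def down(deg): return (R.from_euler("z",deg,degrees=True)*R.from_euler("x",180,degrees=True)).as_rotvec()
def st(msg=""):
    s=robot.read_state();print(msg,round(s["time"],2),s["tcp_pos"].round(4),"F",s["ft_force"].round(1),"w",round(s["width"]*87,1),"ff",round(s["finger_force"],1),"j7",round(s["joints"][6],2));return s
E
python3 - <<'E'
from h import *
o=down(6.2)
try:
  robot.move_pose([.523,-.026,.18],o); st("above")
  print(robot.movel([.523,-.026,.037],feed=.1,until_force=8)); st("down")
  robot.set_gripper(0.0,50); st("grip")
  cv2.imwrite("pics/g.png",cv2.resize(robot.capture("scene")[170:300,180:380,::-1],None,fx=4,fy=4,interpolation=cv2.INTER_CUBIC))
except Exception as e: print(repr(e)); st()
E
```

```text
above 2.59 [ 0.5231 -0.027   0.18  ] F [-0.4 -0.8  0.4] w 87.1 ff 0.0 j7 -1.6
False
down 4.17 [ 0.5234 -0.026   0.0376] F [-0.9  0.6  0.8] w 87.1 ff 0.0 j7 -1.71
grip 5.08 [ 0.5228 -0.0255  0.037 ] F [-1.9  1.9 -0.1] w 35.8 ff 50.0 j7 -1.71
```

View pics/g.png

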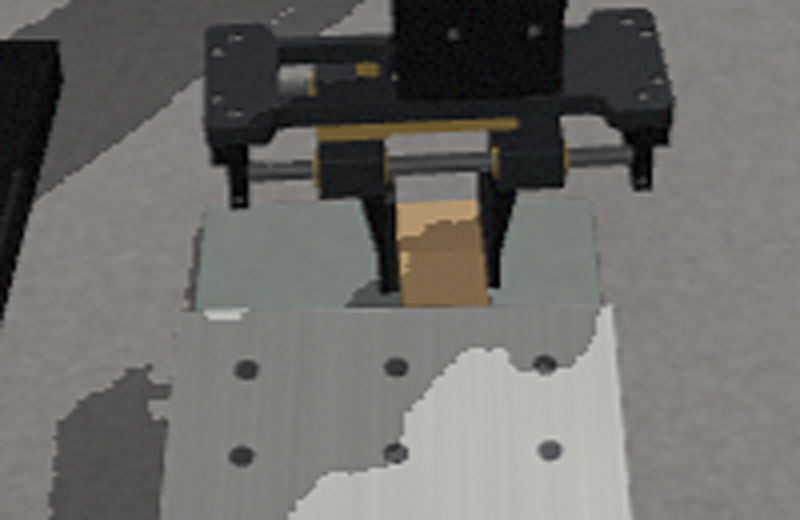

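The picture shows both fingers closed on the block at about (440,240), with the plate still resting on the slope. The 35.8 mm width matches the 36 mm wedge. Now the tugs.

```bash
python3 - <<'E'
from h import *
p0=robot.read_state()["tcp_pos"];a=np.radians(6.2);d=-np.array([np.cos(a),np.sin(a),0])
try:
  for k in (8,16,24,31):
    robot.movel(p0+d*k/1000,feed=.03); robot.pause(.35); st(k)
  cv2.imwrite("pics/t.png",cv2.resize(robot.capture("scene")[170:300,180:380,::-1],None,fx=4,fy=4,interpolation=cv2.INTER_CUBIC))
except Exception as e: print(repr(e)); st()
np.save("p0.npy",p0)
E
```

```text
8 5.9 [ 0.5147 -0.0266  0.037 ] F [ 1.5 -0.4 -1.3] w 35.3 ff 50.0 j7 -1.71
16 6.67 [ 0.5066 -0.0272  0.0369] F [-1.7  1.4  0.4] w 35.7 ff 50.0 j7 -1.7
24 7.43 [ 0.4988 -0.0281  0.037 ] F [ 1.3 -0.4 -1.8] w 35.4 ff 50.0 j7 -1.69
31 8.17 [ 0.4918 -0.0288  0.037 ] F [-0.1  1.1 -0.9] w 35.5 ff 50.0 j7 -1.69
```

View pics/t.png

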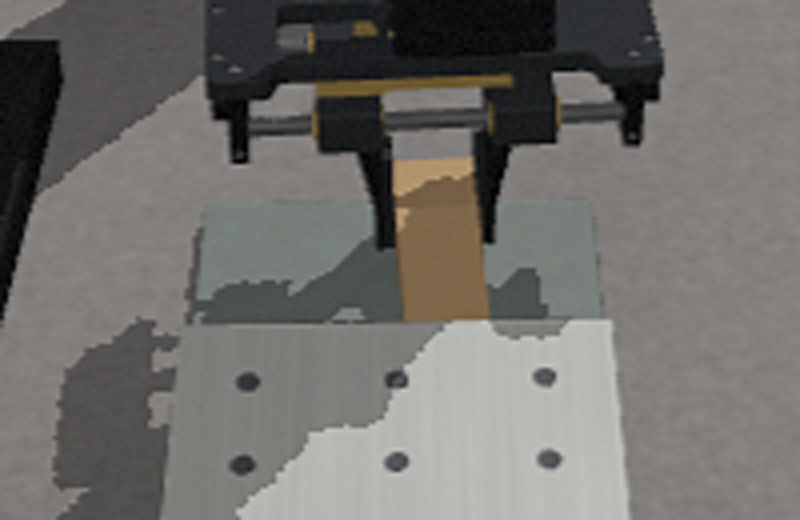

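The wedge has come back with the gripper, and the plate's edge has sunk from crop row 307 to 322 while still resting on the wedge. I'll keep tugging until it is free, then check before lifting.

```bash
python3 - <<'E'
from h import *
p0=np.load("p0.npy");a=np.radians(6.2);d=-np.array([np.cos(a),np.sin(a),0])
try:
  for k in (39,47,55,62,69,76):
    robot.movel(p0+d*k/1000,feed=.03); robot.pause(.3); st(k)
  robot.pause(.3)
  cv2.imwrite("pics/u.png",cv2.resize(robot.capture("scene")[150:300,180:380,::-1],None,fx=4,fy=4,interpolation=cv2.INTER_CUBIC))
except Exception as e: print(repr(e)); st()
E
```

```text
39 8.93 [ 0.4841 -0.0297  0.037 ] F [ 2.2  0.8 -2.1] w 36.0 ff 50.0 j7 -1.68
47 9.65 [ 0.4761 -0.0306  0.037 ] F [ 2.6  0.5 -1.1] w 35.5 ff 50.0 j7 -1.67
55 10.37 [ 0.4682 -0.0314  0.037 ] F [ 3.2  0.5 -1. ] w 35.5 ff 50.0 j7 -1.66
62 11.05 [ 0.4606 -0.0323  0.0369] F [-3.   0.1  6.7] w 35.4 ff 50.0 j7 -1.65
69 11.73 [ 0.4542 -0.033   0.0369] F [-0.4  0.4  2.5] w 35.3 ff 50.0 j7 -1.64
76 12.42 [ 0.4473 -0.0337  0.0369] F [-0.5 -0.6 -0.1] w 35.3 ff 50.0 j7 -1.63
```

View pics/u.png

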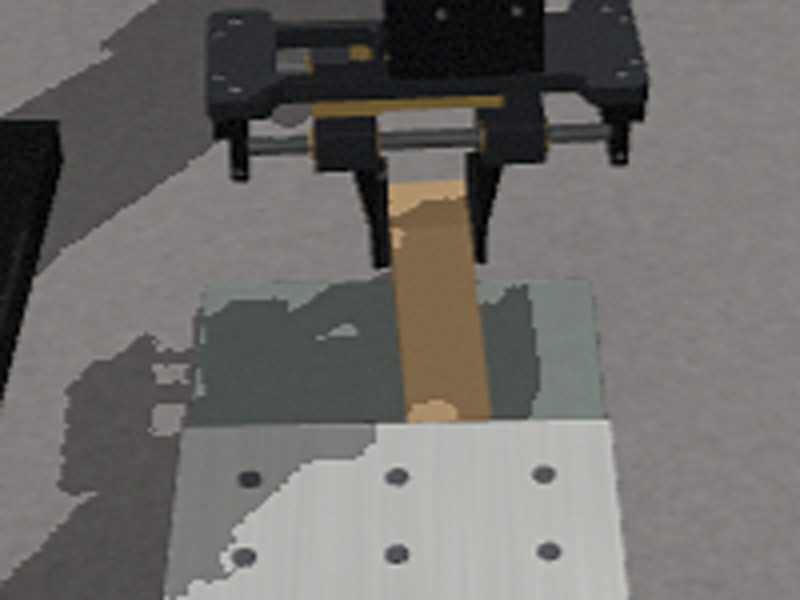

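The wedge's tip end at about (448,420) is at the plate's edge. The force spike and return to zero at 62–76 mm, together with the geometry (tip at x≈0.564, edge at 0.583), say it's free and the plate is down. Next: lift and lower into the tray.

```bash
python3 - <<'E'
from h import *
try:
  p=robot.read_state()["tcp_pos"]
  h=robot.movel(p+[0,0,.03],feed=.05,until_force=10); st(f"lift {h}")
  if h: raise SystemExit
  robot.movel(p+[0,0,.11],feed=.12); st("up")
  robot.move_pose([.417,-.298,.147],down(1.3)); st("over")
  robot.pause(.3)
  cv2.imwrite("pics/v.png",robot.capture("scene")[:400,:,::-1])
  print(robot.movel([.417,-.298,.05],feed=.08,until_force=8))
  print(robot.movel([.417,-.298,.028],feed=.02,until_force=5)); st("low")
  robot.pause(.2);st()
except Exception as e: print(repr(e)); st()
E
```

```text
lift False 13.52 [ 0.4472 -0.0338  0.0669] F [-0.9  0.4 -2.3] w 35.6 ff 50.0 j7 -1.59
up 14.33 [ 0.4468 -0.0337  0.1463] F [ 0.4 -1.1 -0. ] w 35.5 ff 50.0 j7 -1.5
over 15.37 [ 0.4178 -0.2961  0.1468] F [ 0.1  0.5 -1. ] w 35.8 ff 50.0 j7 -1.08
False
True
low 18.01 [ 0.4168 -0.2979  0.0299] F [-0.1  0.6  5.3] w 35.6 ff 50.0 j7 -1.15
 18.21 [ 0.4169 -0.2979  0.0299] F [-0.5 -0.2  5.8] w 35.3 ff 50.0 j7 -1.15
```

View pics/v.png

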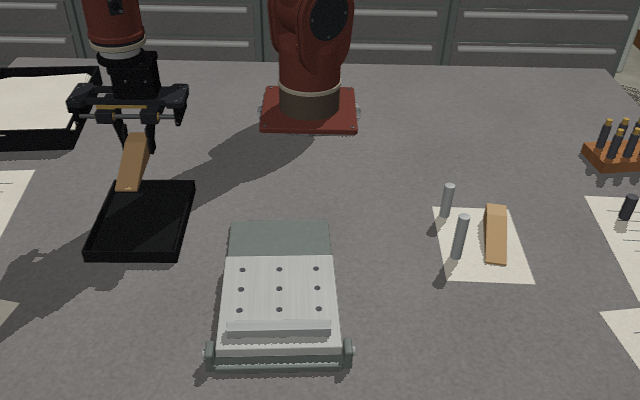

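The picture shows the plate flat, with its front edge at row ~255, and the wedge held level above the tray near (133,165). The spare wedge is untouched. The wedge touched down at TCP z 0.030, which equals the 5 mm floor plus the 25 mm grasp height. Now release and retreat.

```bash
python3 - <<'E'
from h import *
try:
  robot.set_gripper(.8); st("open")
  robot.movel([.417,-.298,.16],feed=.12); st("up")
  robot.move_pose([.166,-.628,.24],down(14.8)); robot.pause(.5); st("home")
  a=robot.capture("top")[200:380,270:580,::-1]
  cv2.imwrite("pics/w.png",cv2.resize(a,None,fx=2.5,fy=2.5,interpolation=cv2.INTER_CUBIC))
except Exception as e: print(repr(e)); st()
E
```

```text
open 19.07 [ 0.4163 -0.2975  0.0293] F [ 0.5 -0.1  1.5] w 69.7 ff 0.0 j7 -1.15
up 20.31 [ 0.4166 -0.2978  0.1592] F [ 0.4 -0.   0.1] w 69.6 ff 0.0 j7 -1.07
home 22.37 [ 0.1661 -0.628   0.24  ] F [0.4 0.4 0.8] w 69.6 ff 0.0 j7 -0.11
```

View pics/w.png

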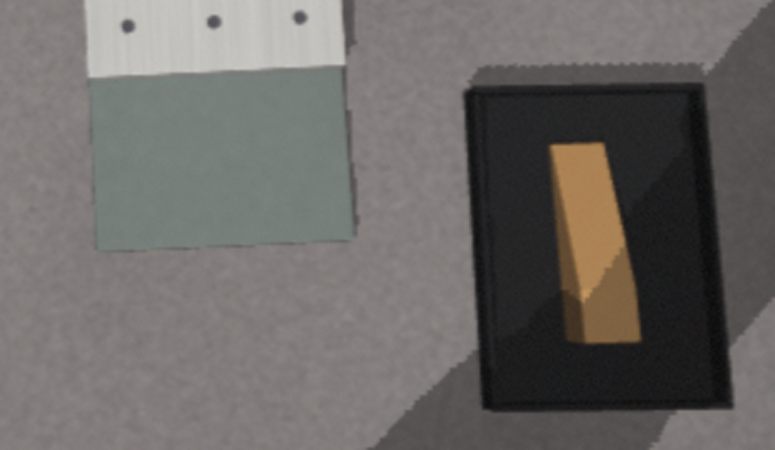

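The wedge lies on its underside near the tray's middle (crop x 550–640, y 143–343), and the plate is down on the base with its edge at row ~72.

```bash
python3 -c "
from cell import robot
print(robot.close_job())"
```

```text
the job is handed in; nothing more can be done
None
```

The job is handed in (no verdict was returned): the wedge was tugged out, the plate lies flat, the wedge is on its underside mid-tray, and the spare wedge was not touched, at about 22 s of the 48 s limit.

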